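Seat the sample vessel, screw its cap home, back it off a quarter turn and hold it

ROBOT

A 6-joint arm with a two-finger parallel gripper is mounted at the origin on a cart in front of the work surface, level with it; the furniture and walls round the work are solid. World frame = base frame: x ahead of the robot, y to its left, z up, the work surface at z = 0. Lengths are in m, angles in rad, forces in N, time in s.
With the tool pointing down it reaches from about 0.425 to 0.925 m from the base axis. Payload 12.5 kg.
Tool frame: the origin (TCP) lies midway between the tips of the shut fingers; the grasp point (between the pads) lies 19 mm behind it; z points along the fingers, y is the line along which they close (so a half turn about z gives the same grasp; the last joint's range is limited). The gripper opens to 85 mm and grips with 20 to 120 N. Pads are 22 mm wide; open, the fingers measure 114 mm over their backs; the gripper's body (76 mm by 85 mm) begins 54 mm behind the grasp point. The pads swing forward as they close: fully open they stand 13 mm farther back than shut.
Start: joints at [-1.327, 0.491, 1.559, -0, 1.092, -0.106], TCP at [0.214, -0.587, 0.231] pointing down, gripper open.
Joint ranges: [-3.1, 3.1], [-0.84, 2.19], [0.05, 2.79], [-1.13, 4.28], [0.06, 2.93], [-2.69, 2.69]. Speed limits (rad/s): [2.22, 2.22, 2.79, 3.14, 3.14, 3.14].

INTERFACE

Orientations are given as a rotation vector (axis times angle).
In Python, from bench import monitor, viewer, workorder gives the robot as it stands. The module is installed in compiled form; this text tells all that it offers.
- The arm moves only by the shell command python3 -m creep 'ROWS' [OPENING] [FORCE]. ROWS is text: rows parted by semicolons, each of 4 numbers parted by spaces: the shift along the world's x, y, z in cm, then the turn about the world's z in units of 5 degrees (1.0 is 5 degrees). In form: x y z twist; .... A call has 1 to 5 rows; each row is the pose to reach, as a shift and turn from the pose commanded when the call began; what a row does not reach only later rows make up. A row lasts 1/8 s, in which the tool goes at most 62.5 mm and 10.7 degrees, less where a joint would pass 70% of its speed; a pose out of reach is approached as far as the arm can. A call with a gripper value outside its range is refused whole. OPENING is the opening, from 0 (shut) to 1 (fully open), set as the call begins (- or left out, the last holds). The fingers move at their own pace and stop on an object; FORCE is the grip in N (left out, the last holds). Time passes only in rows, so rows that repeat a pose let the fingers close. It gives the time, the measured TCP pose, the force, the opening and the grip force at its end, in the units of the state.
- monitor.get_obs(): the state, without advancing time (a new reading comes with each control period).
- viewer.snapshot(name): name is "side" or "top"; returns a dict with "img" (400x640x3 uint8, red, green, blue), "fx", "fy", "cx", "cy" (pixels), "R" (3x3) and "t" (3): a world point X has camera coordinates R X + t. Camera axes: x right, y down, z forward; pixel columns grow to the right and rows downward; lengths in m; the calibration is good to about 2 mm. A picture is of the moment at which its call begins. There is no depth.
- workorder.sign_off(): hands the job in; it is judged then, once.
The state is a dict: "clock": time; "joints": joint angles; "joint_velocities": joint speeds; "joint_efforts": joint torques, N m; "position": TCP position; "tcp_rot": TCP orientation; "ft_force": force on the tool from outside, world axes, zero at the start; "torque": the same for the moment, N m; "grip_width": finger opening in m; "finger_force": force on a finger pad.
Only numpy, scipy, OpenCV 4.12 (cv2) and the standard library are available. Lean on these libraries where they do the work, as an engineer would, in place of code of your own. Each camera call takes 0.05 s, during which the arm holds its last target. There are 200 camera calls.

TASK

Set the metal sample vessel upright on the capping stand so that the stand's two pegs go through the holes in its foot and the foot lies flat on the seat; only once it is seated, screw the knurled cap clockwise until it bottoms out, then back it off a quarter turn so that the vessel can vent in the autoclave. Finish with the gripper still holding the cap at that setting and the vessel still fully seated: do not let go. Keep the vessel upright throughout and leave the small beaker, the vial and the rubber stopper undisturbed.

Things in the scene. Friction and masses are not known exactly. Their poses are not given: they have to be found in the camera images.
- vessel: Metal vessel, about 0.5 kg. Foot: plate 104 (x) x 56 (y) x 8 mm with two 11 mm through holes at x = -38 and +38 mm; round body 44 mm thick from 8 to 57 mm above the underside (lift it there, fingers from above past the cap, or by the cap), then a 32 mm neck; cap at 62 to 82 mm when home. Origin: centre of the underside, z up. Dark ridge on foot marks +x. Fits the stand either way round.
- cap: Knurled round screw cap, 44 mm diameter, 20 mm high, captive on the vessel's neck. Origin: centre of its underside, on the vessel's axis, 62 mm above the vessel's underside when bottomed out, up to 3 mm higher unscrewed; z up. A dark ridge on its top, centre to rim, marks +x; bottomed out it points the same way as the ridge on the vessel's foot.
- cap_turn (a joint): Turn of the cap on the vessel, rad: 0 = bottomed out (hard stop), growing as it is unscrewed (counter-clockwise from above) to a stop at 3.14; starts from 1.0 to 2.2. A quarter turn is 1.57. It rises 6 mm per turn; thread friction is about 0.1 N m, so it stays where it is left.
- stand_seat (a point): Capping stand, fixed: grey block 130 (x) x 120 (y) mm on rubber feet with a steel seat plate 116 x 74 mm. This point: centre of the seat's upper face, 24 mm above the worktop; z up. Two pegs at its x = -38 and +38 mm, 8 mm thick, 16 mm tall, the top 6 mm tapering to 3 mm. Seated, the vessel's origin is at this point and the x axes lie along one line, either way round.
- beaker_50: Bystander: small glass beaker with pink contents, 44 mm diameter, 56 mm high, between stand and vessel areas. Origin: centre of its underside.
- vial_d: Bystander: clear vial with a white cap, 28 mm diameter, 65 mm high, beyond the work area. Origin: centre of its underside.
- rubber_stopper: Bystander: tapered red-brown rubber stopper, 35 mm diameter, 30 mm high, beyond the work area. Origin: centre of its underside.
Things that resemble listed ones, but are neither listed nor needed, are in the scene too. Leave any green look-alike of the vessel alone.

How it is judged:
By the outcome, as a careful person would: the job done as asked, in the order asked, and still so for the second after the job is handed in, while the arm keeps its last pose, push and grip.
It also fails if it takes over 58 s, if anything falls off the work surface, if the arm or the gripper's body presses on something with over 40 N, if the wrist force passes 120 N, or if a joint passes its speed limit or range.

## Working session

There is one attempt and no reset: what is moved stays moved. The work goes in short steps, Python scripts to look and compute and a shell command to move; the robot and the scene stay as the last step left them, time stands still between calls to the robot, and variables do not carry over. Pictures are saved under pics/ and viewed, at most 10 in all, crops included, and the job is handed in when it is done.

```bash
mkdir -p pics; cat > h.py <<'E'
import numpy as np, cv2, json
from bench import monitor, viewer, workorder
def snap(n,f):
    s=viewer.snapshot(n); cv2.imwrite(f'pics/{f}.png',s['img'][:,:,::-1])
    np.savez(f'pics/{f}.npz',**{k:np.asarray(v) for k,v in s.items()}); return s
def ray(s,u,v):
    R=np.array(s['R']);t=np.array(s['t']);d=R.T@np.array([(u-s['cx'])/s['fx'],(v-s['cy'])/s['fy'],1]);return -R.T@t,d
def atz(s,u,v,z):
    c,d=ray(s,u,v);return c+d*(z-c[2])/d[2]
def proj(s,X):
    p=np.array(s['R'])@np.array(X)+np.array(s['t']);return np.array([s['fx']*p[0]/p[2]+s['cx'],s['fy']*p[1]/p[2]+s['cy']])
def load(f): return np.load(f'pics/{f}.npz')
E
python3 - <<'E'
from h import *
for n in('top','side'):
    s=snap(n,n+'0');print(n,s['fx'],s['cx'],s['cy'],-np.array(s['R']).T@s['t'],np.round(s['R'],3).tolist())
o=monitor.get_obs();print(o)
E
```

```text
top 426.41541371360734 313.88258605171285 201.48132816716313 [ 0.37185745 -0.09224177  1.24083932] [[-0.028, -1.0, -0.011], [-0.984, 0.029, -0.174], [0.175, 0.006, -0.985]]
side 372.47957692290015 321.3887744558154 197.4151281895079 [ 0.54421771 -0.92625559  0.50175478] [[1.0, -0.021, -0.023], [-0.03, -0.457, -0.889], [0.008, 0.889, -0.457]]
{'clock': 0.1, 'joints': array([-1.32658028e+00,  4.91482906e-01,  1.55938608e+00, -3.11671601e-05,
        1.09172371e+00, -1.05609164e-01]), 'joint_velocities': array([ 6.76790940e-05, -4.17571275e-04, -2.20219037e-03, -1.15921065e-03,
        1.23299174e-03,  4.74501058e-04]), 'joint_efforts': array([ 3.43530337e-03, -6.19445586e+01, -2.62025857e+01, -4.23225879e-05,
        2.89544900e-03, -1.47709966e-05]), 'position': array([ 0.21416809, -0.58694251,  0.23079719]), 'tcp_rot': array([-3.09267298e+00, -5.46555439e-01,  1.52061559e-04]), 'ft_force': array([-0.64018606, -0.59579655,  0.27347336]), 'torque': array([ 0.02481418, -0.00569346, -0.01486444]), 'finger_force': 0.0, 'grip_width': 0.08506338906281896}
```

View pics/top0.png

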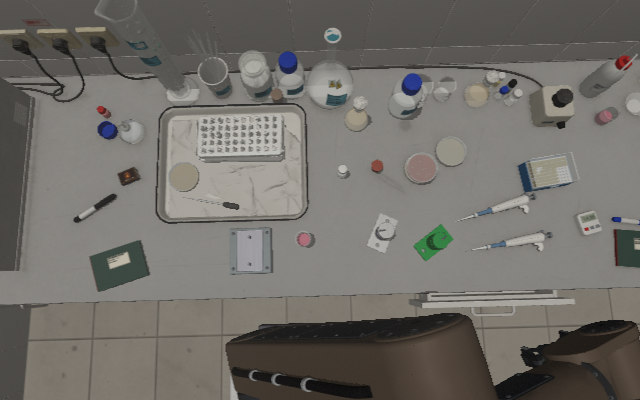

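View pics/side0.png

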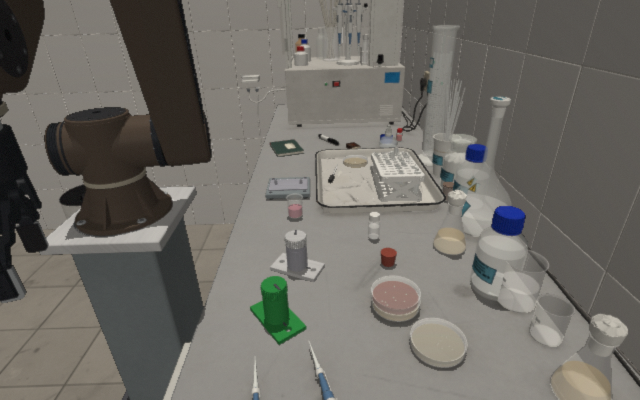

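The top view shows the vessel at about (382,232), the stand at (250,250), the beaker at (304,240), the green look-alike at (434,241), the vial at (343,172) and the stopper at (377,166). The side view agrees: vessel (297,255), stand (288,188), beaker (295,207).

```bash
python3 - <<'E'
from h import *
t=cv2.imread('pics/top0.png');s=cv2.imread('pics/side0.png')
def c(i,x,y,w,h,k=8):
    return cv2.resize(i[y:y+h,x:x+w],None,fx=k,fy=k,interpolation=cv2.INTER_CUBIC)
a=np.hstack([c(t,360,207,50,50,8),c(t,225,222,50,50,8)])
b=np.hstack([c(s,265,225,66,33*2,6)[:200*2-4],c(s,255,165,67,66,6)[:396]])
b=cv2.resize(b,(800,396));img=np.vstack([a,b])[:600]
# side crops trimmed
b2=np.hstack([c(s,268,226,60,56,5),c(s,258,172,60,56,5)])
b2=cv2.copyMakeBorder(b2[:200],0,0,0,200,cv2.BORDER_CONSTANT)
cv2.imwrite('pics/a.png',np.vstack([a,c(s,265,227,100,25,8)]) if 0 else np.vstack([a,np.hstack([cv2.resize(s[226:282,262:332],(400,200)),cv2.resize(s[172:207,258:328],(400,200))])]))
E
```

```text
(no output)
```

View pics/a.png

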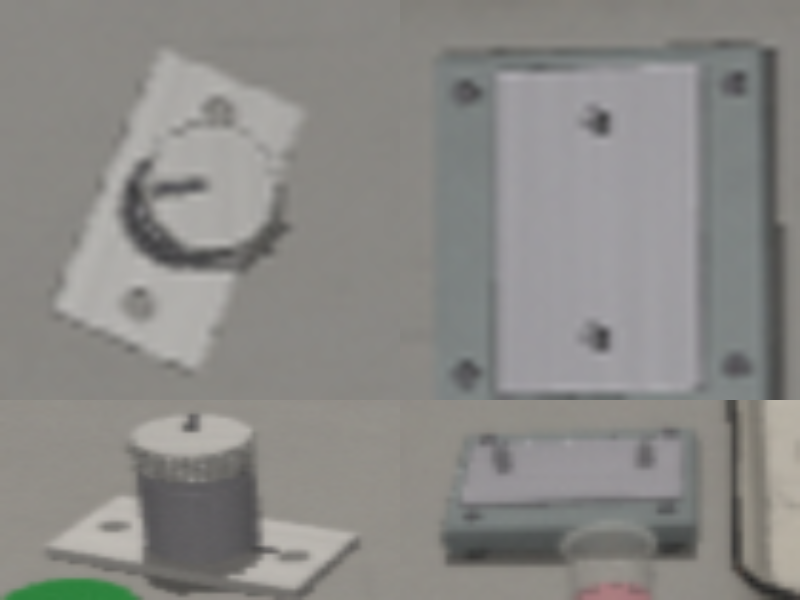

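```bash
cat > m.py <<'E'
from h import *
s=load('top0')
def P(x,y,z,ox,oy,k=8): return atz(s,ox+(x+.5)/k-.5,oy+(y+.5)/k-.5,z)
ang=lambda d:np.degrees(np.arctan2(d[1],d[0]))
V=lambda x,y,z:P(x,y,z,360,207); S=lambda x,y,z:P(x-400,y,z,225,222)
c=np.array([V(*p,.008) for p in[(163,50),(305,112),(200,370),(55,308)]])
print('foot',c.mean(0),np.linalg.norm(np.diff(c[[0,1,2,3,0]],axis=0),axis=1),ang(c[0]-c[3]),ang(c[1]-c[2]))
h=V(219,108,.008),V(138,303,.008);print('holes',(h[0]+h[1])/2,np.linalg.norm(h[0]-h[1]),ang(h[0]-h[1]))
cc=V(213,187,.084);print('cap',cc,'ridge',ang(V(155,192,.084)-cc),'diam',np.linalg.norm(V(145,187,.084)-V(283,187,.084)))
c=np.array([S(*p,.024) for p in[(497,70),(697,65),(702,385),(500,392)]])
print('seat',c.mean(0),np.linalg.norm(np.diff(c[[0,1,2,3,0]],axis=0),axis=1),ang(c[0]-c[3]),ang(c[1]-c[2]))
b=S(585,121,.024),S(585,338,.024);print('pegbase?',(b[0]+b[1])/2,np.linalg.norm(b[0]-b[1]),ang(b[0]-b[1]))
b=S(602,121,.040),S(602,338,.040);print('pegtop?',(b[0]+b[1])/2,np.linalg.norm(b[0]-b[1]),ang(b[0]-b[1]))
sc=[S(*p,.02) for p in[(467,92),(735,83),(736,365),(467,373)]];print('screws',np.mean(sc,0),ang(sc[0]-sc[3]),ang(sc[1]-sc[2]))
print('beaker',atz(s,304,240,.04))
q=load('side0')
for X in(c.mean(0),cc): print(proj(q,X))
from scipy.spatial.transform import Rotation as R
print(R.from_rotvec(monitor.get_obs()['tcp_rot']).as_matrix().round(3))
E
python3 m.py
```

```text
foot [ 0.49290459 -0.27956939  0.008     ] [0.05579218 0.10172095 0.056065   0.10252785] -25.368021834325404 -25.214468676766398
holes [ 0.4944092  -0.27883408  0.008     ] 0.07728833121561775 -25.405970520242548
cap [ 0.49265352 -0.27930119  0.084     ] ridge 93.28882892648495 diam 0.046799109965469494
seat [0.45318158 0.10256525 0.024     ] [0.07182819 0.11339724 0.07136965 0.11412888] 0.7601421333006942 0.5328824176950085
pegbase? [0.45253845 0.10754075 0.024     ] 0.0768633786972367 -0.030597468554175902
pegtop? [0.45130826 0.09893836 0.04      ] 0.0758467092490945 -0.08051623457493753
screws [0.45322898 0.10240088 0.02      ] 0.3159790316004897 -0.268183380914188
beaker [ 0.47550918 -0.05388625  0.04      ]
[287.95485696 183.40168763]
[294.35838134 235.0271287 ]
[[ 0.939  0.343 -0.   ]
 [ 0.343 -0.939  0.001]
 [ 0.    -0.001 -1.   ]]
```

The measurements hold up: the foot comes out at 56×102 mm, the holes 77 mm apart, the pegs 76 mm apart and the seat about 72×114 mm. The vessel is at (0.493, −0.279) with yaw −25.3°, and the cap turn is about 2.07 rad. The stand is at (0.453, 0.102) with yaw about 0°. I'll move over the vessel with the fingers along its y axis, which is +135° of turn.

```bash
python3 -m creep '3 3 0 2; 6 6 0 4; 9 9 0 6; 12 12 0 8; 15 15 0 10' 1 60; python3 -m creep '3 4 0 2; 6 8 0 4; 9 12 0 6; 12 15 0 8; 12.9 15.8 0 10'; python3 -m creep '0 0 -1 2; 0 0 -3 4; 0 0 -5 6; 0 0 -6 7; 0 0 -6 7'
python3 - <<'E'
from h import *
o=monitor.get_obs();print(o['joints'],o['clock'])
a=snap('top','t1')['img'];b=snap('side','s1')['img']
f=lambda i,x,y:cv2.resize(i[y:y+100,x:x+133][:,:,::-1],(400,300),interpolation=cv2.INTER_CUBIC)
cv2.imwrite('pics/b.png',np.hstack([f(a,320,180),f(b,230,180)]))
E
```

```text
clock: 0.72
position: [0.365, -0.436, 0.2311]
tcp_rot: [-2.567, -1.81, -0.0]
ft_force: [0.3, -0.4, 0.6]
grip_width: 0.0856
finger_force: 0.0
clock: 1.35
position: [0.4945, -0.2772, 0.2311]
tcp_rot: [-1.558, -2.727, -0.0]
ft_force: [-0.6, 0.0, -0.3]
grip_width: 0.0856
finger_force: 0.0
clock: 1.98
position: [0.4929, -0.279, 0.1705]
tcp_rot: [-0.68, -3.065, -0.001]
ft_force: [0.9, -0.1, 0.3]
grip_width: 0.0853
finger_force: 0.0
[-6.31660502e-01  4.78816641e-01  1.77143394e+00  1.26622047e-04
  8.93210128e-01 -1.76618299e+00] 1.975
```

View pics/b.png

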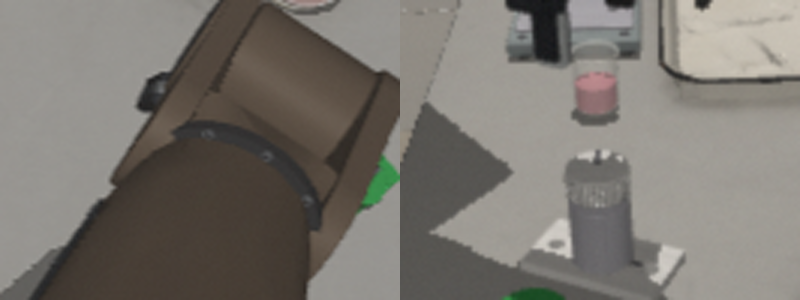

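The side view shows the gripper above the vessel, which hasn't moved. The top view is blocked by the arm. The TCP matches the measured axis, so I'll descend and grip the cap.

```bash
python3 -m creep '0 0 -3 0; 0 0 -6 0; 0 0 -9 0; 0 0 -11 0; 0 0 -12 0'; python3 -m creep '0 0 0 0; 0 0 0 0; 0 0 0 0; 0 0 0 0; 0 0 0 0' 0.3 60;  python3 -m creep '0 0 0 0; 0 0 0 0; 0 0 0 0'
python3 - <<'E'
from h import *
b=snap('side','s2')['img']
cv2.imwrite('pics/c.png',cv2.resize(b[170:290,220:380][:,:,::-1],(640,480),interpolation=cv2.INTER_CUBIC))
E
```

```text
clock: 2.7
position: [0.4932, -0.2792, 0.0509]
tcp_rot: [-0.681, -3.067, -0.0]
ft_force: [0.3, -0.8, 0.5]
grip_width: 0.0857
finger_force: 0.0
clock: 3.32
position: [0.4935, -0.2798, 0.0524]
tcp_rot: [0.679, 3.066, -0.001]
ft_force: [-2.2, -3.0, 6.9]
grip_width: 0.0425
finger_force: 60.3
clock: 3.7
position: [0.4935, -0.2798, 0.0524]
tcp_rot: [0.679, 3.066, -0.002]
ft_force: [-1.7, -3.0, 6.7]
grip_width: 0.0423
finger_force: 60.3
```

View pics/c.png

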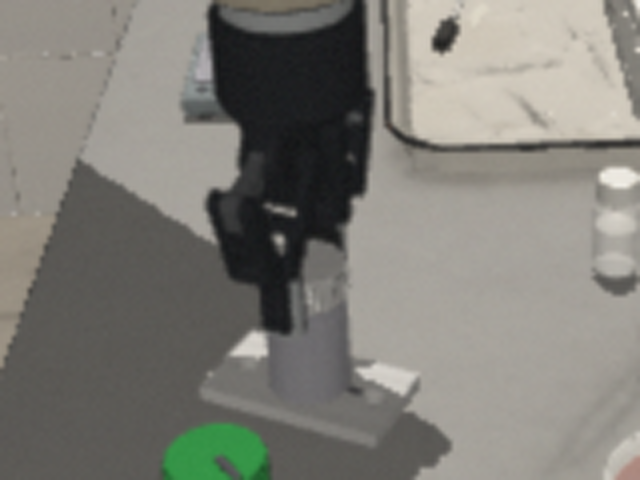

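The grip on the cap is firm at 60 N and the vessel is upright on the worktop. Next I'll lift, carry it over the beaker with about 45 mm of clearance, and turn it +25.5°.

```bash
python3 -m creep '0 0 1 0; 0 0 3 0; 0 0 6 0; 0 0 9 0; 0 0 10.5 0' - 80; python3 -m creep '-0.2 2 0 0; -0.8 6 0 0.5; -1.5 11 0 1; -2 15 0 2; -2.3 19 0 2.5'; python3 -m creep '-0.3 4 0 0.5; -0.7 9 0 1; -1.2 14 0 2; -1.6 18 0 2.6; -1.7 19.2 0 2.6'; python3 -m creep '0 0 0 0; 0 0 0 0; 0 0 0 0; 0 0 0 0'
python3 - <<'E'
from h import *
o=monitor.get_obs();print(o['joints'],o['position'],o['torque'])
a=snap('top','t3')['img'];b=snap('side','s3')['img']
f=lambda i,x,y:cv2.resize(i[y:y+80,x:x+106][:,:,::-1],(400,300),interpolation=cv2.INTER_CUBIC)
cv2.imwrite('pics/d.png',np.vstack([np.hstack([f(a,200,200),f(b,236,130)])]))
E
```

```text
clock: 4.38
position: [0.4933, -0.279, 0.1578]
tcp_rot: [0.678, 3.066, -0.0]
ft_force: [-0.8, -0.4, -5.9]
grip_width: 0.0421
finger_force: 82.1
clock: 5.0
position: [0.4689, -0.0869, 0.1555]
tcp_rot: [-0.337, -3.121, -0.001]
ft_force: [0.2, -0.2, -6.6]
grip_width: 0.0423
finger_force: 82.3
clock: 5.62
position: [0.4516, 0.1052, 0.1556]
tcp_rot: [0.02, -3.139, -0.0]
ft_force: [0.5, -0.3, -5.4]
grip_width: 0.0423
finger_force: 82.5
clock: 6.12
position: [0.4533, 0.1022, 0.1563]
tcp_rot: [0.013, -3.142, -0.0]
ft_force: [-0.2, 0.1, -6.0]
grip_width: 0.0415
finger_force: 82.5
[ 7.94704802e-02  3.72512081e-01  2.02573295e+00  1.52553279e-04
  7.43376883e-01 -1.49964044e+00] [0.45329299 0.10223452 0.15630557] [-0.05666911 -0.04047532 -0.03462732]
```

View pics/d.png

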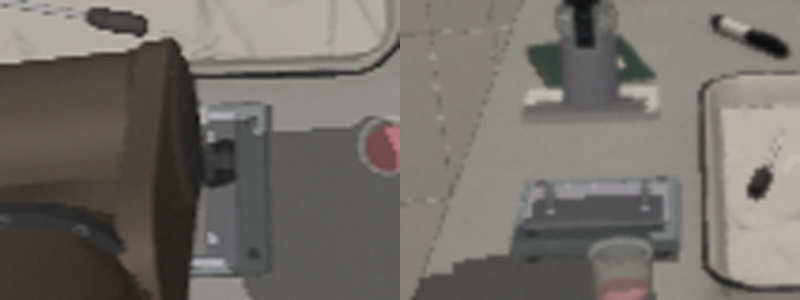

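The vessel hangs upright about 104 mm above the worktop, over the stand and aligned with the pegs, which are at about (548,195) and (645,190) in the right crop. The beaker is clear. I'll descend onto the pegs and watch the force.

```bash
python3 -m creep '0 0 -2 0; 0 0 -4 0; 0 0 -5.5 0; 0 0 -6 0; 0 0 -6 0'; python3 -m creep '0 0 -0.2 0; 0 0 -0.4 0; 0 0 -0.6 0; 0 0 -0.6 0'
python3 - <<'E'
from h import *
o=monitor.get_obs();print(o['position'],o['torque'])
b=snap('side','s4')['img']
cv2.imwrite('pics/e.png',cv2.resize(b[150:225,250:350][:,:,::-1],(800,600),interpolation=cv2.INTER_CUBIC))
E
```

```text
clock: 6.85
position: [0.4533, 0.1028, 0.0964]
tcp_rot: [0.015, -3.141, -0.0]
ft_force: [-0.3, -0.7, -5.7]
grip_width: 0.0416
finger_force: 82.5
clock: 7.35
position: [0.4532, 0.1028, 0.0903]
tcp_rot: [0.015, -3.141, -0.0]
ft_force: [-1.0, -0.6, -5.4]
grip_width: 0.0417
finger_force: 82.5
[0.45317365 0.10284128 0.09026244] [-0.00174295  0.08207139  0.03117238]
```

View pics/e.png

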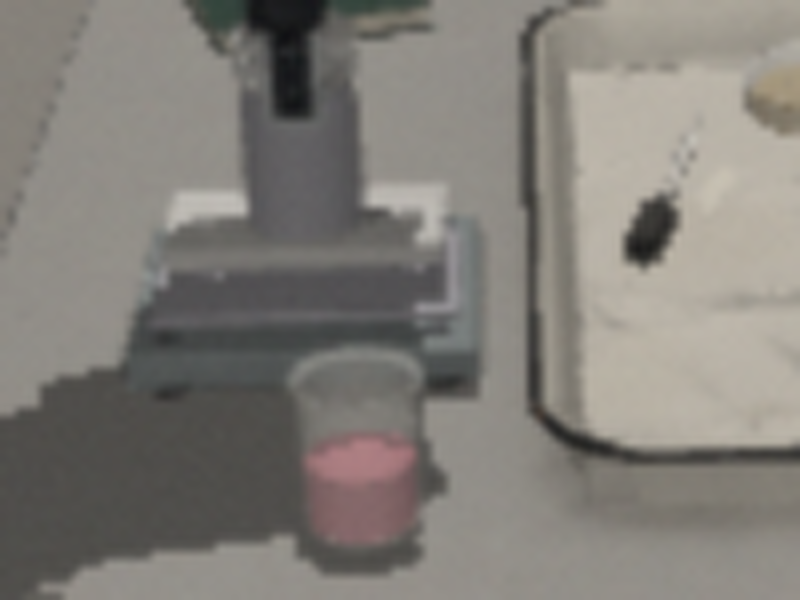

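The foot is level just above the pegs, its edge spanning roughly x 160–450 and centred on the plate. There's no contact force yet, so I'll continue in small steps.

```bash
python3 -m creep '0 0 -0.2 0; 0 0 -0.3 0; 0 0 -0.3 0'; python3 -m creep '0 0 -0.2 0; 0 0 -0.3 0; 0 0 -0.3 0';python3 -c "
from h import *
print(monitor.get_obs()['torque'])"
```

```text
clock: 7.78
position: [0.4532, 0.1029, 0.0872]
tcp_rot: [0.015, -3.141, -0.0]
ft_force: [0.1, -0.4, -5.0]
grip_width: 0.042
finger_force: 82.5
clock: 8.15
position: [0.4532, 0.1028, 0.0842]
tcp_rot: [0.015, -3.141, -0.0]
ft_force: [-0.2, 0.1, -5.6]
grip_width: 0.0421
finger_force: 82.5
[0.07805786 0.04340416 0.01951984]
```

```bash
python3 -m creep '0 0 -0.2 0; 0 0 -0.4 0; 0 0 -0.5 0; 0 0 -0.5 0'; python3 -m creep '0 0 -0.1 0; 0 0 -0.2 0; 0 0 -0.3 0; 0 0 -0.3 0';python3 -m creep '0 0 -0.1 0; 0 0 -0.1 0; 0 0 -0.2 0; 0 0 -0.2 0';python3 -c "
from h import *
print(monitor.get_obs()['torque'])"
```

```text
clock: 8.65
position: [0.4532, 0.1028, 0.0792]
tcp_rot: [0.015, -3.141, -0.0]
ft_force: [-0.4, -0.5, -5.3]
grip_width: 0.0419
finger_force: 82.5
clock: 9.15
position: [0.4532, 0.1027, 0.0766]
tcp_rot: [-0.015, 3.141, 0.0]
ft_force: [-2.5, -2.4, 2.2]
grip_width: 0.0419
finger_force: 83.4
clock: 9.65
position: [0.4533, 0.1024, 0.0759]
tcp_rot: [-0.015, 3.14, -0.0]
ft_force: [-7.7, -7.8, 27.7]
grip_width: 0.0419
finger_force: 86.2
[-1.12645867  1.19057772 -0.01372439]
```

Contact came at TCP z 0.0765, against 0.0764 expected when fully seated, and it now carries 28 N. I'll screw the cap clockwise: about −119° expected, descending roughly 2 mm.

```bash
cat > st.py <<'E'
from h import *
o=monitor.get_obs();r=o['tcp_rot'];a=(2*np.degrees(np.arctan2(r[1],r[0]))-90)%360
print('yaw',round(a if a<180 else a-360,2),'z',o['position'].round(5),'F',o['ft_force'].round(1),'T',o['torque'].round(3),'j6',o['joints'][5].round(3))
E
python3 st.py; python3 -m creep '0 0 0 -1.5; 0 0 0 -3; 0 0 0 -5; 0 0 0 -7; 0 0 0 -9'|head -0; python3 st.py; python3 -m creep '0 0 0 -1.5; 0 0 0 -3; 0 0 -0.03 -5; 0 0 -0.06 -7; 0 0 -0.08 -9'|head -0;python3 st.py
```

```text
yaw 90.55 z [0.45334 0.10243 0.07595] F [-7.7 -7.8 27.7] T [-1.126  1.191 -0.014] j6 -1.5
yaw 45.28 z [0.45324 0.10234 0.07539] F [-5.1 -8.2 16.3] T [-1.286  0.732  0.411] j6 -0.709
yaw 0.29 z [0.45292 0.10219 0.07458] F [-7.5 -9.6 19.3] T [-1.59   0.981  0.449] j6 0.077Exception ignored on flushing sys.stdout:
BrokenPipeError: [Errno 32] Broken pipe
Exception ignored on flushing sys.stdout:
BrokenPipeError: [Errno 32] Broken pipe
```

```bash
python3 -m creep '0 0 -0.01 -1; 0 0 -0.02 -2; 0 0 -0.02 -2'>/dev/null; python3 st.py; for i in 1 ; do python3 -m creep '0 0 -0.01 -1;0 0 -0.01 -1'>/dev/null; python3 st.py;  python3 -m creep '0 0 -0.01 -1;0 0 -0.01 -1'>/dev/null; python3 st.py;  python3 -m creep '0 0 -0.01 -1;0 0 -0.01 -1'>/dev/null; python3 st.py; done
```

```text
yaw -9.5 z [0.45287 0.10218 0.07441] F [ -7.6 -10.1  20.7] T [-1.798  1.001 -0.15 ] j6 0.247
yaw -14.49 z [0.45283 0.1022  0.07429] F [-8.5 -9.9 20. ] T [-1.755  1.007 -0.046] j6 0.334
yaw -19.49 z [0.45282 0.10219 0.07421] F [ -8.2 -10.8  20.1] T [-1.772  0.961  0.014] j6 0.422
yaw -24.49 z [0.45277 0.10219 0.07412] F [ -9.1 -10.3  20.2] T [-1.87   1.081 -0.019] j6 0.509
```

```bash
python3 -m creep '0 0 0 -0.5;0 0 0 -0.5'>/dev/null; python3 st.py;  python3 -m creep '0 0 0 -0.5;0 0 0 -0.5'>/dev/null; python3 st.py;  python3 -m creep '0 0 0 -0.5;0 0 0 -0.5'>/dev/null; python3 st.py
```

```text
yaw -26.86 z [0.45275 0.1022  0.07409] F [ -8.5 -10.   19.8] T [-1.671  1.073  0.723] j6 0.551
yaw -29.26 z [0.45278 0.10208 0.07409] F [ -7.5 -12.   20.6] T [-1.903  1.023  1.329] j6 0.594
yaw -31.69 z [0.45287 0.1017  0.07415] F [ -7.6 -17.1  21.1] T [-2.752  0.877  1.731] j6 0.637
```

Torque rises steadily from yaw −25°, so the cap has bottomed out after about 116° (118° estimated). I'll back off in small steps to see where the torque unwinds, which shows any slip in the grip.

```bash
python3 -m creep '0 0 0 0.5;0 0 0 0.5'>/dev/null; python3 st.py;  python3 -m creep '0 0 0 0.5;0 0 0 0.5'>/dev/null; python3 st.py;  python3 -m creep '0 0 0 0.5;0 0 0 0.5'>/dev/null; python3 st.py; python3 -m creep '0 0 0 0.5;0 0 0 0.5'>/dev/null; python3 st.py
```

```text
yaw -29.3 z [0.45297 0.10177 0.07417] F [ -8.6 -15.9  20.5] T [-2.608  0.863  0.705] j6 0.594
yaw -26.91 z [0.45308 0.10189 0.07422] F [ -7.  -15.1  21.5] T [-2.449  0.829 -0.032] j6 0.551
yaw -24.46 z [0.45353 0.10217 0.07419] F [ -5.3 -11.4  18.6] T [-1.791  0.527 -0.358] j6 0.508
yaw -21.96 z [0.45356 0.10221 0.07421] F [ -4.9 -10.9  20.1] T [-1.822  0.562 -0.237] j6 0.464
```

The torque returns to zero at about −26.8°, so the grip slipped about 2°. The setting to aim for is yaw ≈ 64°, which is +17.2 units with about 1.4 mm of rise.

```bash
python3 -m creep '0 0 0.01 1;0 0 0.03 3; 0 0 0.06 5;0 0 0.07 6;0 0 0.07 6'>/dev/null; python3 st.py;  python3 -m creep '0 0 0.01 1;0 0 0.03 3; 0 0 0.05 5;0 0 0.06 6;0 0 0.06 6'>/dev/null; python3 st.py;  python3 -m creep '0 0 0.01 1;0 0 0.02 3;0 0 0.03 4.5; 0 0 0.03 5.2; 0 0 0.03 5.2'>/dev/null; python3 st.py
```

```text
yaw 8.11 z [0.45367 0.1023  0.07483] F [-3.4 -9.7 17.2] T [-1.416  0.47   0.074] j6 -0.061
yaw 38.09 z [0.45375 0.10242 0.07537] F [-3.5 -8.2 14.7] T [-1.133  0.511 -0.089] j6 -0.584
yaw 64.07 z [0.45388 0.10242 0.07575] F [-3.1 -7.8 15.8] T [-1.131  0.42  -0.116] j6 -1.038
```

```bash
python3 - <<'E'
from h import *
a=snap('top','t5')['img'];b=snap('side','s5')['img']
cv2.imwrite('pics/f.png',cv2.resize(b[140:215,245:345][:,:,::-1],(800,600),interpolation=cv2.INTER_CUBIC))
s=load('s5')
for x in(-.052,.052):
  for z in(.024,.032): print(x,z,((proj(s,[.4532+x,.1025-.028,z])-[245,140])*8).round())
print(monitor.get_obs()['clock'])
E
```

```text
-0.052 0.024 [199. 383.]
-0.052 0.032 [197. 364.]
0.052 0.024 [479. 375.]
0.052 0.032 [478. 356.]
15.75
```

View pics/f.png

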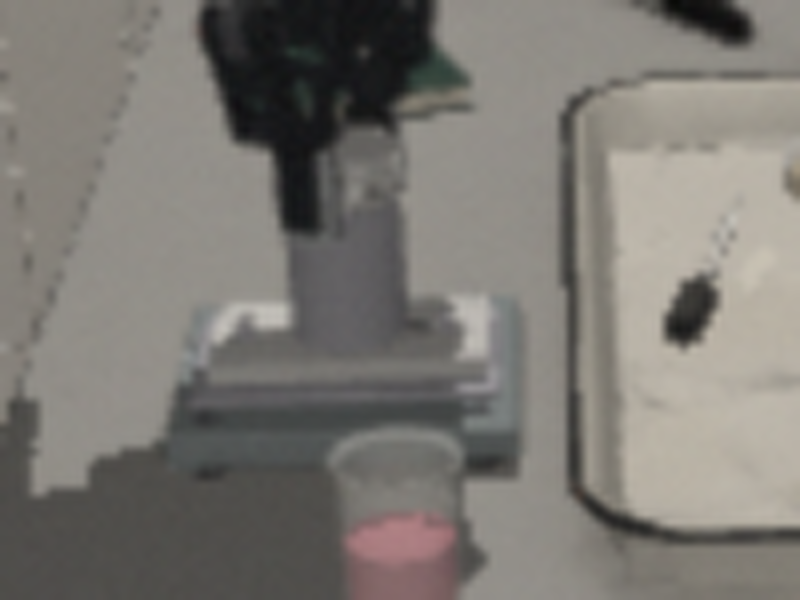

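The foot lies flat on the seat, with its front edge spanning about x 200–490 and y 362–383 (predicted 199–479, 356–383). The vessel is upright, the gripper is holding the cap and the beaker is untouched, so I'm signing off.

```bash
python3 -c "
from bench import workorder
print(workorder.sign_off())"
```

```text
the job is handed in; nothing more can be done
None
```

The job is handed in: by force, height and camera, the vessel is seated on the stand's pegs, and the cap was screwed down to its stop, backed off about 90° (good to a few degrees), and is still held by the gripper.

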